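# Load a board carrier into a spring test nest

### The job

Load the board carrier into the test nest: press it down firmly with a fingertip on its ribbed thumb pad and, keeping it pressed flat, push it forward under the four leaf springs until it is fully home against its stops. Then push the keeper bar all the way round behind it with a fingertip, and come clear. This is done by pressing and pushing only: do not lift the carrier, and leave the things lying around the nest where they are.

Things in the scene. Friction and masses are not known exactly. Their poses are not given: they have to be found in the camera images.
- nest: test nest fixed to the bench: grey base 158 x 114 mm, top 12 mm above the bench, with a toothed aluminium rail along each side (tops 20 mm). Origin: on the bench under the nest; x = the push-in direction (level, away from the robot, turned up to 0.3 rad), y = left, z = up. Four steel leaf springs on the rail teeth, two a side. Sliding the carrier under them takes 10 to 20 N of push
- float_plate (a joint): black plate in the nest floor (nest x -60 to 40, y -22 to 22 mm) that springs hold 5 mm above the base and that carries the carrier; value in m, 0 = up, 0.005 = pressed flush with the base; 6 N to start, 9 N to press flush
- leaf_mouth (a point): middle of the free end of the front left leaf spring (8 mm wide), at nest x 23, y 36 mm, 18.4 mm above the bench; the front right one is at y -36, the rear pair at x -45 mm. These upturned ends face nest -x: an ear of the carrier passes under only while the carrier is pressed fully down, otherwise it butts against them
- board_carrier: loose aluminium carrier plate 90 (x) x 60 (y) x 5 mm, 95 to 160 g, four ears out to y = +-40 mm (16 mm long, at x = +-34 mm), circuit board on the front half. Origin: centre of its underside; axes as the nest's. Starts on the floating plate, underside 17 mm above the bench, 26 to 33 mm short of home
- nest_home (a point): where the carrier's origin lies when it is home: nest x 0, y 0, 12 mm above the bench (carrier down on the base, its front ears against the front rail teeth); the leaf springs then hold it down by themselves
- carrier_pad (a point): point on the carrier: centre of the ribbed thumb pad on its top face, 25 mm behind the carrier's origin and 5 mm above its underside; the flat pad is 36 mm long (x) and 40 mm wide, and ends at the rear face of the cross rib, 17 mm ahead of this point, 8 mm high and 40 mm wide, against which a pressing fingertip can push
- keeper (a joint): angle in rad of the keeper, a flat steel bar 10 mm wide and 41 mm long, 13 to 19 mm above the bench, on an upright pivot at nest x -52, y 47 mm. At 0 it points along nest -x (open, beside the carrier's lane); it grows anticlockwise from above to its stop at 1.57, pointing along nest -y close behind the carrier at home. Starts at -0.35 to 0; stays where left, under 1 N at the pin
- keeper_pin (a point): centre of the top of the keeper's upright pin, a black round knob 11 mm across standing on the bar 31 mm from the pivot, from 22 to 35 mm above the bench; push it sideways
- jar_1: bystander: screw-cap jar, 40 mm across, 42 mm tall, left of the nest; origin at the centre of its foot
- loupe: bystander: black eye loupe, 41 mm across, 34 mm tall, right of the nest; origin at the centre of its foot
- tweezers_2: bystander: dark tweezers 127 mm long, 9 mm high, lying right of the nest; origin at mid length
- hex_key_1: bystander: black hex key 72 x 27 x 4 mm lying beyond the nest; origin at its centre
- marker_1: bystander: marker pen 137 mm long, 12 mm thick, lying beyond the nest; origin at mid length
- rod_stand: part of the bench's equipment, fixed: black dispensing-head stand left of the nest, 274 x 188 mm, 272 mm tall, its arm reaching towards the robot; go over it (0.3 m and higher) or round it, not through it. Origin: centre of its footprint
Not all that is in view belongs to the job. Leave any purple look-alike of the board_carrier alone.

How it is judged (in metres and radians):
On the way:
1. the carrier is pressed down onto the nest floor while still behind its home position (z of board_carrier in the frame of nest below 0.0138 m and x of board_carrier in the frame of nest below -0.006 m), for 0.05 s.
At the end, for the whole second after the job is handed in: carrier within 3 mm of home along the nest, lying down (underside within 2 mm of the base), level and at rest under the leaf springs with nothing pressing it; keeper turned to 1.45 rad or more; carrier never lifted, bystanders never moved by more than 20 mm (x of board_carrier in the frame of nest above -0.003 m and z of board_carrier in the frame of nest below 0.014 m and angle between the z axis of board_carrier and the z axis of nest, either way round below 0.05 rad and value of joint keeper above 1.45 rad and linear speed of board_carrier below 0.01 m/s); the robot touches nothing.
It fails at once if the carrier is lifted (z of board_carrier in the frame of nest above 0.025 m).
It fails at once if a bystander is moved more than 20 mm (distance of any of jar_1, loupe, tweezers_2, hex_key_1, marker_1 from where it was at the start of the episode above 0.02 m).
It also fails if it takes over 58 s, if anything falls off the work surface, if the arm or the gripper's body presses on something with over 40 N, if the wrist force passes 120 N, or if a joint passes its speed limit or range.

### The arm

A 6-joint arm with a two-finger parallel gripper is mounted at the origin on a cart in front of the work surface, level with it; the furniture and walls round the work are solid. World frame = base frame: x ahead of the robot, y to its left, z up, the work surface at z = 0. Lengths are in mm, angles in degrees, forces in N, time in s.
With the tool pointing down it reaches from about 350 to 850 mm from the base axis. Payload 8.1 kg.
Tool frame: the origin (TCP) lies at the very end of the fingers, on their centre line; the grasp point (between the pads) lies 19 mm behind it; z points along the fingers, y is the line along which they close (so a half turn about z gives the same grasp; the last joint's range is limited). The gripper opens to 85 mm and grips with 20 to 120 N. Pads are 22 mm wide; open, the fingers measure 114 mm over their backs; the gripper's body (76 mm by 85 mm) begins 54 mm behind the grasp point. The pads swing forward as they close: fully open they stand 13 mm farther back than shut.
Start: joints at [65.294, 7.471, 85.268, -0, 87.261, -4.893], TCP at [203.348, 564.495, 231.292] pointing down, gripper open.
Joint ranges: [-169.43, 169.43], [-51.17, 129.36], [1.28, 143.12], [-76.62, 256.62], [0, 156.53], [-152.29, 152.29]. Speed limits (degrees/s): [136.94, 136.94, 159.86, 180, 180, 180].

### API

Orientations are given as [roll, pitch, yaw] about the fixed x, y, z axes, in that order (R = Rz(yaw) Ry(pitch) Rx(roll)).
In Python, from bench import sense, eyes, job, models gives the robot as it stands. The module is installed in compiled form; this text tells all that it offers.
- The arm moves only by the tool apply_moves, never from a script. Its argument "rows" is a list of rows, each a list of 6 numbers: the shift along the tool's x, y, z in mm, then the turn, a rotation vector about the tool's x, y, z in rad. In form: [[dx, dy, dz, rx, ry, rz], ...]. A call has exactly 5 rows; each row shifts and turns the commanded pose from where the row before left it, along the tool's axes as they then stand; what a row does not reach is not made up. A row lasts 1/8 s, in which the tool goes at most 62.5 mm and 10.7 degrees, less where a joint would pass 70% of its speed; a pose out of reach is approached as far as the arm can. A call is refused whole if a number of a shift passes 62.5 or a number of a turn 0.188, either way. A call with a gripper value outside its range is refused whole. "fingers" is the finger opening in mm, from 0 to 85.4, set as the call begins (left out, the last holds). The fingers move at their own pace and stop on an object; "grip_force" is the grip in N (left out, the last holds). Time passes only in rows, so rows that do not move let the fingers close, or fill a call up. It gives the time, the measured TCP pose, the force, the opening and the grip force at its end, in the units of the state.
- sense(): the state, without advancing time (a new reading comes with each control period).
- eyes.snapshot(name): name is "side" or "top"; returns (picture, depth): 420x560x3 uint8, red, green, blue; 420x560 float32, mm along the optical axis (not along the pixel's ray), 0 where there is no reading.
- eyes.get_calibration(name): a dict with "intrinsics" (3x3 intrinsics, pixels), "R" (3x3) and "t" (3): a world point X has camera coordinates R X + t. Camera axes: x right, y down, z forward; pixel columns grow to the right and rows downward; lengths in mm; the calibration is good to about 2 mm. A picture is of the moment at which its call begins. get_calibration takes no time and is no camera call.
- job.hand_in(): hands the job in; it is judged then, once.
Trained networks look in the newest picture that a camera, given by its name, has taken for a name from the list of things; names that differ only in an ending like _2 or _b are one class to them, and where a whole thing is asked for, a point or a joint stands for the part that bears it (a point fixed in the world has none). Each returns a list of dicts, best first, with "confidence" (0 to 1); they miss things now and then, are a little off and sometimes report something else, mostly with a low value. They report only what shows in the picture. A call takes as long as a camera call. They do not tell look-alikes from the thing itself.
- models.boxes_of(name, camera): "xyz" ([x, y, z] in mm, in world coordinates, good to about 4 mm: the middle of the surface that is visible of it).
- models.cut_out(name, camera): "pixels" (420x560 bool, what is visible of it).
- models.place_of(name, camera): "xyz" ([x, y, z] in mm, in world coordinates, good to about 4 mm: a listed point, or the origin of a listed thing).
The state is a dict: "time": time; "joint_pos": joint angles; "qd": joint speeds; "joint_efforts": joint torques, N m; "tool_pos": TCP position; "tcp_rot": TCP orientation; "ft_force": force on the tool from outside, world axes, zero at the start; "wrist_torque": the same for the moment, N m; "finger_gap": finger opening in mm; "grip_force": force on a finger pad.
Only numpy, scipy, OpenCV 4.12 (cv2) and the standard library are available. Lean on these libraries where they do the work, as an engineer would, in place of code of your own. Each camera call takes 0.05 s, during which the arm holds its last target. There are 200 camera calls.

## Working session

There is one attempt and no reset: what is moved stays moved. The work goes in short steps, Python scripts to look and compute and a tool call to move; the robot and the scene stay as the last step left them, time stands still between calls to the robot, and variables do not carry over. Pictures are saved under pics/ and viewed, at most 10 in all, crops included, and the job is handed in when it is done.

Besides the shell and the picture viewer there is one more tool, called after "Request:" as name([rows], argument=value, ...), one row to a line, values as JSON. apply_moves: Moves the arm, as the interface text tells. Its arguments: {"type":"object","properties":{"rows":{"type":"array"},"fingers":{"type":"number"},"grip_force":{"type":"number"}},"required":["rows"]}

```bash
mkdir -p pics
cat > h.py <<'E'
import numpy as np, cv2
from bench import sense, eyes, job, models
def snap(n):
    p,d=eyes.snapshot(n); c=eyes.get_calibration(n); return p,d,c
def save(p,f): cv2.imwrite('pics/'+f,np.ascontiguousarray(p[:,:,::-1]))
def proj(c,X):
    q=np.array(c['R'])@np.array(X,float)+np.array(c['t']).ravel(); k=np.array(c['intrinsics'])@q; return k[:2]/k[2]
def unproj(c,u,v,z):
    K=np.array(c['intrinsics']);R=np.array(c['R']);t=np.array(c['t']).ravel()
    o=-R.T@t; r=R.T@np.linalg.solve(K,[u,v,1]); return o+r*(z-o[2])/r[2]
def upd(c,u,v,d):
    K=np.array(c['intrinsics']);R=np.array(c['R']);t=np.array(c['t']).ravel()
    return R.T@(np.linalg.solve(K,[u,v,1])*d-t)
E
python3 - <<'E'
from h import *
for n in ['top','side']:
    p,d,c=snap(n); save(p,n+'0.png')
    print(n,'cam at',np.round(-np.array(c['R']).T@np.array(c['t']).ravel()))
    for k in ['nest','board_carrier','carrier_pad','nest_home','leaf_mouth','keeper','keeper_pin','jar_1','loupe','rod_stand']:
        for r in models.place_of(k,n)[:3]: print(k,np.round(r['xyz'],1),round(r['confidence'],2),np.round(proj(c,r['xyz'])))
s=sense();print(s['time'],s['tcp_rot'],s['tool_pos'])
E
```

```text
top cam at [492.  14. 947.]
nest [ 5.706e+02 -9.690e+01  5.000e-01] 0.95 [338. 203.]
nest [541.6 -88.1  14.5] 0.74 [334. 219.]
board_carrier [540.6 -86.4  13.1] 0.68 [333. 219.]
board_carrier [426.3  69.5   4. ] 0.6 [246. 286.]
board_carrier [716.5 -66.3   3. ] 0.45 [318. 123.]
carrier_pad [446.1  55.1   1.9] 0.77 [254. 275.]
carrier_pad [519.8 -82.5  22.3] 0.64 [332. 231.]
carrier_pad [571.4 -94.4  11.1] 0.46 [337. 202.]
nest_home [574.7 -94.2   0.9] 0.7 [336. 201.]
nest_home [575.3 -95.   10.6] 0.56 [337. 200.]
leaf_mouth [605.6 -59.   17.7] 0.57 [317. 183.]
leaf_mouth [ 612.8 -186.8    2.5] 0.5 [387. 178.]Traceback (most recent call last):
  File "<stdin>", line 6, in <module>
ValueError: it knows: board_carrier, carrier_pad, hex_key, jar, keeper_pin, leaf_mouth, loupe, marker, nest, nest_home, rod_stand, tweezers
```

Run:
```python
from h import *
for n in ['top','side']:
    p,d,c=snap(n); save(p,n+'1.png')
    for k in ['nest','board_carrier','carrier_pad','leaf_mouth','keeper_pin','jar','loupe','rod_stand']:
        if n=='top' and k in('nest','board_carrier','carrier_pad','leaf_mouth'): continue
        for r in models.place_of(k,n)[:3]: print(k,np.round(r['xyz'],1),round(r['confidence'],2),np.round(proj(c,r['xyz'])))
    if n=='top':
        u,v=338,205; q=p[v-75:v+75,u-100:u+100]; save(cv2.resize(q,None,fx=4,fy=4,interpolation=cv2.INTER_CUBIC),'top1c.png')
s=sense();print(s['time'],s['tcp_rot'],s['tool_pos'],s['finger_gap'])
```

```text
keeper_pin [502.7 -27.   33.4] 0.68 [301. 241.]
jar [ 6.198e+02 -4.500e+00 -4.000e-01] 0.56 [286. 177.]
loupe [ 614.4 -187.5    5.3] 0.53 [387. 177.]
rod_stand [569.8 -93.9  10.3] 0.59 [337. 203.]
nest [ 5.686e+02 -9.730e+01 -5.000e-01] 0.77 [312. 189.]
board_carrier [542.9 -88.6  16. ] 0.57 [323. 191.]
board_carrier [422.7  68.2   1.6] 0.55 [341. 286.]
carrier_pad [443.7  56.5   3.3] 0.93 [333. 274.]
carrier_pad [520.  -85.8  23.5] 0.89 [333. 195.]
leaf_mouth [605.3 -61.2  15.5] 0.57 [287. 188.]
keeper_pin [504.2 -26.9  31.3] 0.55 [326. 217.]
jar [ 6.167e+02 -9.100e+00 -4.000e-01] 0.89 [268. 209.]
jar [545.2 -89.3  16.9] 0.41 [322. 190.]
loupe [504.  -23.9  32.6] 0.73 [326. 218.]
loupe [ 616.6 -188.2   -1.7] 0.7 [313. 152.]
rod_stand [546.9 -85.7  17.6] 0.5 [320. 191.]
1.0 [ 1.79995269e+02 -4.78244365e-04  1.60186074e+02] [203.35617199 564.51723553 231.34626181] 85.50186699032716
```

View pics/top0.png

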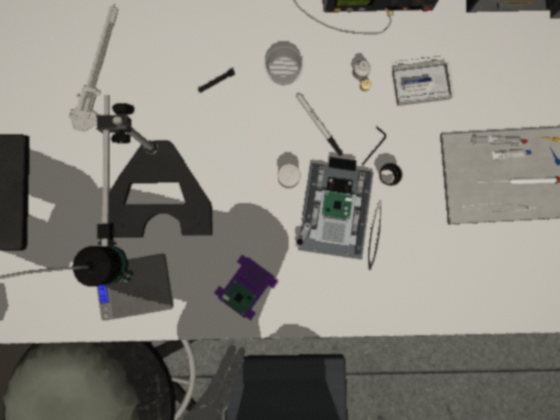

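View pics/top1c.png

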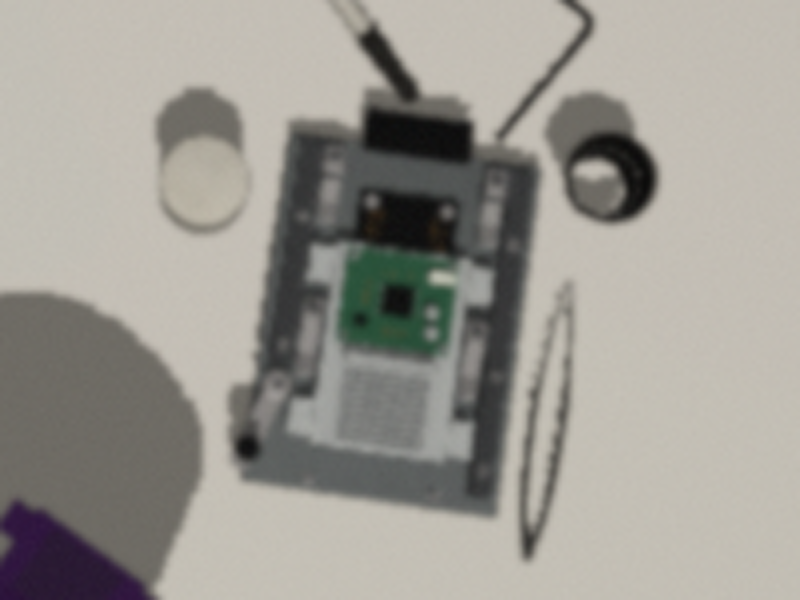

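View pics/side1.png

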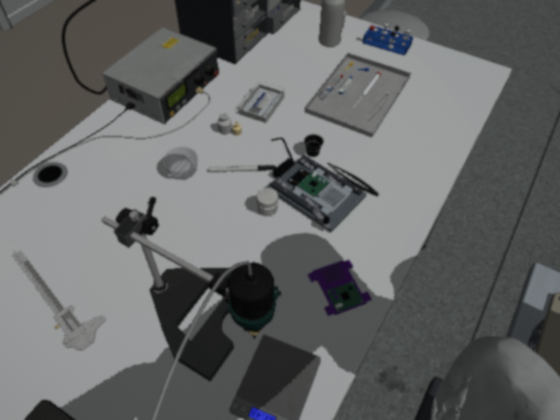

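The true carrier is the silver one with the green board in the nest, at top pixel (334,219). The purple look-alike is at (246,287) and I'll leave it alone. In the crop, the keeper pin is the black knob at (247,445), the thumb pad is at (382,405), and the nest is turned about -0.15 rad.

Run:
```python
from h import *
p,d,c=snap('top')
m=models.cut_out('nest','top')[0]; print(m['confidence'],m['pixels'].sum())
pts=np.argwhere(m['pixels'])[:,::-1].astype(np.float32)
W=np.array([unproj(c,u,v,14)[:2] for u,v in pts],np.float32)
r=cv2.minAreaRect(W);print('nest rect',r)
cr=[(240,475),(495,515),(537,155),(290,122)]
Q=np.array([unproj(c,u/4+238,v/4+130,12)[:2] for u,v in cr]);print(np.round(Q,1),Q.mean(0))
for a,b in((0,3),(1,2)): e=Q[b]-Q[a];print(np.arctan2(e[1],e[0]),np.linalg.norm(e))
# carrier + pin + pivot + leaf
for nm,u,v,z in [('pin',247,445,35),('pivot',278,382,19),('padLF',345,362,22),('padRR',425,450,22),('padLR',340,442,22),('padRF',437,368,22),('earLR',290,415,22),('earRR',472,440,22),('earLF',310,262,22),('earRF',490,285,22)]:
    print(nm,np.round(unproj(c,u/4+238,v/4+130,z)[:2],1))
for k in ['rod_stand']:
    for x in models.boxes_of(k,'top')[:2]: print(k,x)
    mm=models.cut_out(k,'top')
    if mm: q=np.argwhere(mm[0]['pixels']);print(q.min(0),q.max(0))
```

```text
0.89 4020
nest rect ((564.40576171875, -92.11346435546875), (118.40373992919922, 174.93170166015625), 79.35479736328125)
[[ 490.   -23.1]
 [ 470.1 -134.8]
 [ 629.5 -159.6]
 [ 646.9  -49.6]] [559.12675284 -91.77430279]
-0.1671415789855713 159.11899789936783
-0.1542046656285408 161.3160747847539
pin [502.8 -25.6]
pivot [530.3 -40.6]
padLF [538.3 -70. ]
padRR [ 499.2 -103.7]
padLR [503.4 -66.8]
padRF [ 534.8 -110.2]
earLR [515.7 -45.3]
earRR [ 503.1 -124.4]
earLF [582.7 -56. ]
earRF [ 570.8 -134.8]
```

Request:
apply_moves([
  [0,0,-40,0,0,0],
  [0,0,-40,0,0,0],
  [0,0,-40,0,0,0],
  [0,0,-10,0,0,0],
  [0,0,0,0,0,0],
], fingers=0, grip_force=30)

```text
time: 1.82
tool_pos: [203.5, 564.7, 361.5]
tcp_rot: [179.9, 0.0, 160.2]
ft_force: [0.4, 0.0, -1.0]
finger_gap: 0.2
grip_force: 0.0
```

Request:
apply_moves([
  [-40,-39,0,0,0,0],
  [-40,-39,0,0,0,0],
  [-40,-39,0,0,0,0],
  [-40,-39,0,0,0,0],
  [-40,-39,0,0,0,0],
])

```text
time: 2.45
tool_pos: [325.3, 311.2, 358.8]
tcp_rot: [-179.8, -0.1, 160.2]
ft_force: [0.8, -0.3, 0.2]
finger_gap: -0.1
grip_force: 0.0
```

Request:
apply_moves([
  [-40,-39,0,0,0,0],
  [-40,-39,0,0,0,0],
  [-40,-39,0,0,0,0],
  [-40,-39,0,0,0,0],
  [-40,-39,0,0,0,0],
])

```text
time: 3.08
tool_pos: [447.3, 60.2, 359.0]
tcp_rot: [-179.9, -0.2, 160.2]
ft_force: [0.8, -0.0, 0.6]
finger_gap: -0.5
grip_force: 0.0
```

Request:
apply_moves([
  [-40,-38,0,0,0,0],
  [-40,-38,0,0,0,0],
  [-40,-37,0,0,0,0],
  [0,0,40,0,0,-0.18],
  [0,0,60,0,0,0],
])

```text
time: 3.7
tool_pos: [522.4, -86.0, 259.4]
tcp_rot: [-180.0, 0.0, 170.6]
ft_force: [0.4, 0.1, -0.4]
finger_gap: 0.2
grip_force: 0.0
```

Request:
apply_moves([
  [0,0,50,0,0,0],
  [0,0,50,0,0,0],
  [0,0,50,0,0,0],
  [0,0,30,0,0,0],
  [0,0,0,0,0,0],
])

```text
time: 4.32
tool_pos: [517.8, -83.9, 76.3]
tcp_rot: [180.0, -0.5, 170.5]
ft_force: [-0.2, -0.4, 0.9]
finger_gap: 0.1
grip_force: 0.0
```

Run:
```python
from h import *
s=sense();T=s['tool_pos'];print(T,s['tcp_rot'],s['ft_force'],s['time'])
for n in('top','side'):
    p,d,c=snap(n); u,v=[int(x) for x in proj(c,T)]
    print(n,u,v)
    q=p[max(v-60,0):v+60,u-80:u+80]; save(cv2.resize(q,None,fx=5,fy=5,interpolation=cv2.INTER_CUBIC),n+'2.png')
    for k in ['carrier_pad','board_carrier']:
        for r in models.place_of(k,n)[:2]: print(n,k,np.round(r['xyz'],1),round(r['confidence'],2))
```

```text
[517.8048229  -83.88316147  76.31303547] [179.95157975  -0.54028489 170.5001799 ] [-0.21960613 -0.44338046  0.87174702] 4.325
top 336 231
top carrier_pad [445.1  56.3   9.2] 0.85
top board_carrier [4.257e+02 7.070e+01 1.000e-01] 0.81
top board_carrier [ 680.9 -157.1   -3.4] 0.68
side 336 177
side carrier_pad [445.7  58.1   6. ] 0.89
side carrier_pad [518.6 -81.7  22. ] 0.78
side board_carrier [425.4  70.7   1.1] 0.79
side board_carrier [544.3 -87.2  16.7] 0.67
```

View pics/side2.png

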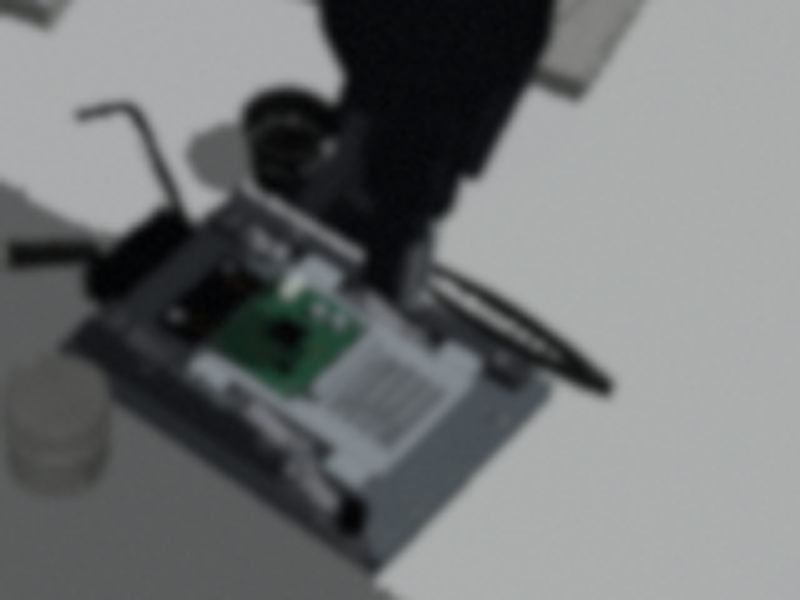

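The side crop shows the closed fingertips hanging over the nest at (400,300). That matches their projected spot directly above the ribbed pad, which appears at (390,400). The keeper pin is at (350,510). I'll go down now.

Request:
apply_moves([
  [-1,0,20,0,0,0],
  [-1,0,15,0,0,0],
  [0,0,8,0,0,0],
  [0,0,3,0,0,0],
  [0,0,2,0,0,0],
])

```text
time: 5.25
tool_pos: [524.3, -85.4, 33.5]
tcp_rot: [-180.0, 0.0, 170.5]
ft_force: [-0.0, -0.5, 0.5]
finger_gap: -0.1
grip_force: 0.0
```

Request:
apply_moves([
  [0,0,1.5,0,0,0],
  [0,0,1.5,0,0,0],
  [0,0,1,0,0,0],
  [0,0,1,0,0,0],
  [0,0,0,0,0,0],
])

```text
time: 5.88
tool_pos: [524.0, -85.3, 28.2]
tcp_rot: [-180.0, -0.0, 170.5]
ft_force: [0.3, -0.2, 1.2]
finger_gap: 0.3
grip_force: 0.0
```

Request:
apply_moves([
  [1,0,1.5,0,0,0],
  [0,0,1.5,0,0,0],
  [0,0,1.5,0,0,0],
  [0,0,1,0,0,0],
  [0,0,1,0,0,0],
])

```text
time: 6.5
tool_pos: [523.1, -85.1, 21.8]
tcp_rot: [-180.0, -0.0, 170.5]
ft_force: [-1.0, 0.1, 4.2]
finger_gap: 0.1
grip_force: 2.0
```

Request:
apply_moves([
  [0,0,1,0,0,0],
  [0,0,1,0,0,0],
  [0,0,1,0,0,0],
  [0,0,0,0,0,0],
  [0,0,0,0,0,0],
])

```text
time: 7.12
tool_pos: [523.4, -85.2, 19.2]
tcp_rot: [-180.0, 0.0, 170.5]
ft_force: [-1.4, -0.3, 5.6]
finger_gap: 0.1
grip_force: 2.8
```

Request:
apply_moves([
  [0,0,1,0,0,0],
  [0,0,1,0,0,0],
  [0,0,0.5,0,0,0],
  [0,0,0,0,0,0],
  [0,0,0,0,0,0],
])

```text
time: 7.75
tool_pos: [523.7, -85.3, 17.1]
tcp_rot: [-180.0, 0.1, 170.5]
ft_force: [-2.6, 1.8, 8.8]
finger_gap: 0.0
grip_force: 4.2
```

Request:
apply_moves([
  [0,0,0.5,0,0,0],
  [0,0,0.5,0,0,0],
  [0,0,0,0,0,0],
  [0,0,0,0,0,0],
  [0,0,0,0,0,0],
])

```text
time: 8.38
tool_pos: [524.3, -85.5, 17.0]
tcp_rot: [-180.0, 0.1, 170.5]
ft_force: [-4.0, 0.8, 14.6]
finger_gap: -0.0
grip_force: 7.4
```

Request:
apply_moves([
  [0,0,1,0,0,0],
  [0,0,0,0,0,0],
  [-1,0,0,0,0,0],
  [-1,0,0,0,0,0],
  [0,0,0,0,0,0],
])

```text
time: 9.0
tool_pos: [527.1, -86.1, 17.0]
tcp_rot: [-180.0, 0.2, 170.5]
ft_force: [-5.7, 1.0, 20.0]
finger_gap: -0.1
grip_force: 10.2
```

Request:
apply_moves([
  [-1.5,0,0,0,0,0],
  [-1.5,0,0,0,0,0],
  [-1.5,0,0,0,0,0],
  [-1,0,0,0,0,0],
  [0,0,0,0,0,0],
])

```text
time: 9.62
tool_pos: [532.6, -87.0, 17.0]
tcp_rot: [-180.0, 0.2, 170.5]
ft_force: [-4.7, 0.5, 19.3]
finger_gap: 0.3
grip_force: 10.1
```

Request:
apply_moves([
  [-1.5,0,0,0,0,0],
  [-1.5,0,0,0,0,0],
  [-1.5,0,0,0,0,0],
  [-1,0,0,0,0,0],
  [0,0,0,0,0,0],
])

```text
time: 10.25
tool_pos: [537.8, -87.8, 17.0]
tcp_rot: [-180.0, 0.2, 170.5]
ft_force: [-5.8, 1.6, 20.5]
finger_gap: -0.2
grip_force: 10.5
```

Request:
apply_moves([
  [-1.5,0,0,0,0,0],
  [-1.5,0,0,0,0,0],
  [-1.5,0,0,0,0,0],
  [-1,0,0,0,0,0],
  [0,0,0,0,0,0],
])

```text
time: 10.88
tool_pos: [541.3, -88.4, 16.9]
tcp_rot: [-180.0, -0.1, 170.5]
ft_force: [-16.7, 3.5, 31.3]
finger_gap: -0.2
grip_force: 15.7
```

Request:
apply_moves([
  [-1,0,0,0,0,0],
  [-1,0,0,0,0,0],
  [-1,0,0,0,0,0],
  [0,0,0,0,0,0],
  [0,0,0,0,0,0],
])

```text
time: 11.5
tool_pos: [544.8, -88.9, 17.0]
tcp_rot: [-180.0, 0.0, 170.5]
ft_force: [-14.1, 1.8, 28.7]
finger_gap: -0.2
grip_force: 14.1
```

Run:
```python
from h import *
T=sense()['tool_pos']
p,d,c=snap('side'); u,v=[int(x) for x in proj(c,T)]
q=p[v-45:v+45,u-75:u+45]; save(cv2.resize(q,None,fx=6,fy=6,interpolation=cv2.INTER_CUBIC),'side3.png')
for r in models.place_of('board_carrier','side')[:3]: print(np.round(r['xyz'],1),round(r['confidence'],2))
```

```text
[422.9  68.5  -2.6] 0.85
[567.2 -89.1  11.5] 0.67
```

View pics/side3.png

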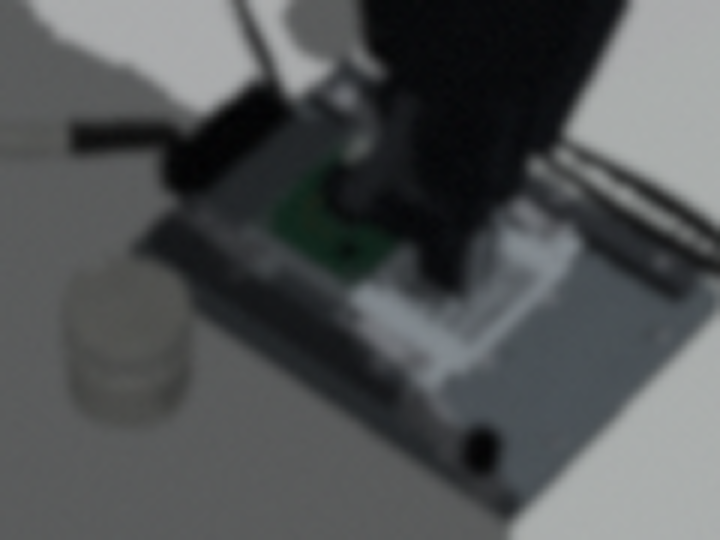

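The crop shows the carrier well forward and flat. The fingertip is at (450,285) on the pad behind the rib, and the front ears have gone under the springs. I'll keep pushing to the stop.

Request:
apply_moves([
  [-1,0,0,0,0,0],
  [-1,0,0,0,0,0],
  [-1,0,0,0,0,0],
  [-1,0,0,0,0,0],
  [0,0,0,0,0,0],
])

```text
time: 12.22
tool_pos: [548.8, -89.6, 17.0]
tcp_rot: [-180.0, 0.0, 170.5]
ft_force: [-13.3, 1.7, 27.8]
finger_gap: 0.0
grip_force: 13.8
```

Request:
apply_moves([
  [-1,0,0,0,0,0],
  [-1,0,0,0,0,0],
  [-1,0,0,0,0,0],
  [0,0,0,0,0,0],
  [0,0,0,0,0,0],
])

```text
time: 12.85
tool_pos: [551.8, -90.1, 17.0]
tcp_rot: [-180.0, 0.0, 170.5]
ft_force: [-12.5, 1.9, 27.8]
finger_gap: -0.1
grip_force: 13.6
```

Request:
apply_moves([
  [-1,0,0,0,0,0],
  [-1,0,0,0,0,0],
  [-1,0,0,0,0,0],
  [0,0,0,0,0,0],
  [0,0,0,0,0,0],
])

```text
time: 13.48
tool_pos: [552.9, -90.3, 16.9]
tcp_rot: [-180.0, -0.2, 170.5]
ft_force: [-22.7, 3.2, 37.5]
finger_gap: -0.2
grip_force: 18.3
```

Request:
apply_moves([
  [-1,0,0,0,0,0],
  [-1,0,0,0,0,0],
  [0,0,0,0,0,0],
  [0,0,0,0,0,0],
  [0,0,0,0,0,0],
])

```text
time: 14.1
tool_pos: [553.0, -90.3, 16.9]
tcp_rot: [-180.0, -0.4, 170.5]
ft_force: [-33.1, 5.4, 46.0]
finger_gap: 0.0
grip_force: 23.2
```

The carrier stalled at TCP x≈553 with the push up at 33 N, so it's home (the nest origin implied by this is x≈572, as estimated). Next I'll ease off and lift clear.

Request:
apply_moves([
  [1.5,0,-1,0,0,0],
  [1,0,-2,0,0,0],
  [0.5,0,-2,0,0,0],
  [1,0,-10,0,0,0],
  [0,0,-30,0,0,0],
])

```text
time: 14.72
tool_pos: [550.4, -89.6, 58.0]
tcp_rot: [180.0, -0.2, 170.5]
ft_force: [0.2, 0.5, 0.7]
finger_gap: 0.2
grip_force: 0.0
```

Request:
apply_moves([
  [30,0,-30,0,0,0],
  [40,0,0,0,0,0.18],
  [0,-40,0,0,0,0.18],
  [0,-20,0,0,0,0.18],
  [0,0,0,0,0,0.18],
])

```text
time: 15.35
tool_pos: [459.1, -134.6, 89.9]
tcp_rot: [180.0, 0.0, 128.8]
ft_force: [0.3, -0.2, -0.0]
finger_gap: -0.2
grip_force: 0.0
```

Run:
```python
from h import *
s=sense();print(s['tool_pos'],s['tcp_rot'],s['ft_force'],s['joint_pos'])
for n in('top','side'):
    p,d,c=snap(n); u,v=[int(x) for x in proj(c,[560,-90,15])]
    q=p[v-48:v+48,u-64:u+64]; save(cv2.resize(q,None,fx=6,fy=6,interpolation=cv2.INTER_CUBIC),n+'4.png'); print(n,u,v)
    for k in ['keeper_pin','board_carrier','carrier_pad']:
        for r in models.place_of(k,n)[:3]: print(n,k,np.round(r['xyz'],1),round(r['confidence'],2))
```

```text
[ 459.10264112 -134.64380766   89.86613594] [1.79994276e+02 4.60921300e-02 1.28802459e+02] [ 0.30187958 -0.2105347  -0.01246533] [-2.24752617e+01 -4.83524452e+00  1.13018956e+02 -1.80356408e-02
  7.17731176e+01 -6.12720885e+01]
top 334 208
top keeper_pin [503.4 -25.5  33.6] 0.58
top board_carrier [428.6  72.5  -3. ] 0.73
top board_carrier [573.4 -92.3   9.2] 0.65
top carrier_pad [547.4 -85.1  16.8] 0.85
top carrier_pad [446.   55.9   8.5] 0.59
side 315 187
side keeper_pin [503.3 -24.9  31.2] 0.5
side board_carrier [424.6  69.   -1. ] 0.67
side board_carrier [575.9 -97.   14.1] 0.66
side carrier_pad [550.3 -87.9  17.9] 0.75
side carrier_pad [444.1  52.7   4.1] 0.74
side carrier_pad [ 6.753e+02 -1.560e+02  6.000e-01] 0.55
```

View pics/side4.png

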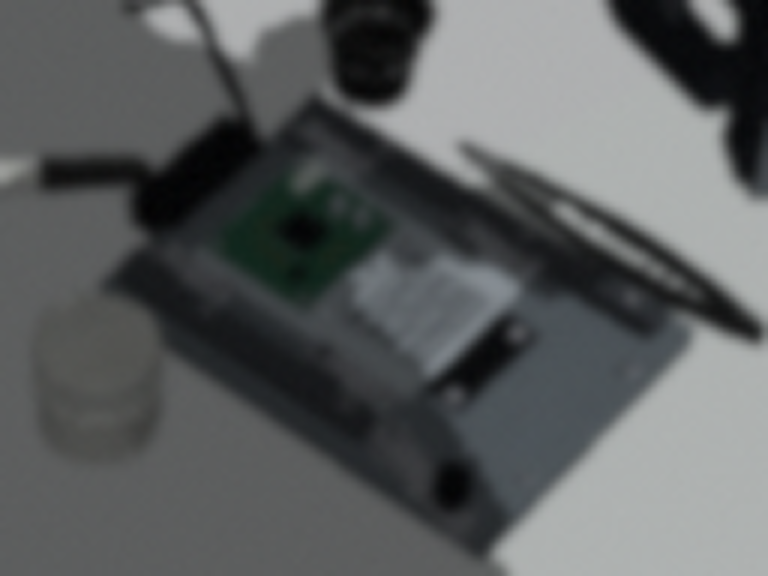

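The carrier is home in the crop: the black floor plate shows behind it at (480,360). The keeper pin at (455,485) is still open. From the geometry, the pin is at world (503,-25) and the pivot about (528,-40). I'll go outside the pin with the tool face along its tangent.

Request:
apply_moves([
  [22,42,0,0,0,0],
  [22,42,0,0,0,0],
  [22,41,0,0,0,0],
  [0,0,0,0,0,0.173],
  [0,0,0,0,0,0.173],
])

```text
time: 16.38
tool_pos: [514.7, -2.1, 89.1]
tcp_rot: [-180.0, -0.0, 109.3]
ft_force: [0.5, -0.7, -0.5]
finger_gap: -0.0
grip_force: 0.0
```

Request:
apply_moves([
  [0,0,0,0,0,0.173],
  [0,0,0,0,0,0.173],
  [0,0,0,0,0,0.173],
  [0,0,0,0,0,0.173],
  [0,0,0,0,0,0.173],
])

```text
time: 17.0
tool_pos: [514.6, -3.0, 89.2]
tcp_rot: [-180.0, 0.0, 59.6]
ft_force: [-0.1, -0.6, -0.2]
finger_gap: -0.4
grip_force: 0.0
```

Request:
apply_moves([
  [0,0,20,0,0,0],
  [0,0,10,0,0,0],
  [0,0,0,0,0,0],
  [0,0,0,0,0,0],
  [0,0,0,0,0,0],
])

```text
time: 17.62
tool_pos: [515.1, -3.2, 60.0]
tcp_rot: [179.9, -0.0, 59.9]
ft_force: [1.1, -0.3, 0.0]
finger_gap: 0.2
grip_force: 0.0
```

Request:
apply_moves([
  [0,0,15,0,0,0],
  [0,0,12,0,0,0],
  [0,0,7,0,0,0],
  [0,0,0,0,0,0],
  [0,0,0,0,0,0],
])

```text
time: 18.25
tool_pos: [514.8, -3.2, 25.5]
tcp_rot: [180.0, -0.0, 59.9]
ft_force: [-0.4, -0.1, 0.3]
finger_gap: -0.2
grip_force: 0.0
```

Request:
apply_moves([
  [-3,0,0,0,0,0],
  [-3,0,0,0,0,0],
  [-3,0,0,0,0,0],
  [0,0,0,0,0,0],
  [0,0,0,0,0,0],
])

```text
time: 18.88
tool_pos: [510.0, -11.0, 25.3]
tcp_rot: [180.0, -0.0, 59.9]
ft_force: [0.6, 1.0, -0.5]
finger_gap: 0.0
grip_force: 0.0
```

Request:
apply_moves([
  [-2.8,-1.3,0,0,0,-0.0875],
  [-2.8,-1.3,0,0,0,-0.0875],
  [-2.8,-1.3,0,0,0,-0.0875],
  [-2.8,-1.3,0,0,0,-0.0875],
  [-2.8,-1.3,0,0,0,-0.0875],
])

```text
time: 19.5
tool_pos: [499.4, -21.7, 25.4]
tcp_rot: [180.0, -0.0, 85.1]
ft_force: [0.7, 0.8, 1.0]
finger_gap: -0.2
grip_force: 0.3
```

Run:
```python
from h import *
s=sense();T=s['tool_pos'];print(T,s['tcp_rot'],s['ft_force'])
p,d,c=snap('side'); u,v=[int(x) for x in proj(c,[530,-60,15])]
q=p[v-48:v+48,u-64:u+64]; save(cv2.resize(q,None,fx=6,fy=6,interpolation=cv2.INTER_CUBIC),'side5.png'); print(u,v)
for n in('side','top'):
    if n=='top': snap(n)
    for r in models.place_of('keeper_pin',n)[:2]: print(n,np.round(r['xyz'],1),round(r['confidence'],2))
```

```text
[499.37702952 -21.71555929  25.38840445] [ 1.79977617e+02 -8.70952262e-03  8.51035414e+01] [0.73885984 0.80144135 0.99512101]
321 204
side [605.  -64.6  18.7] 0.59
side [498.9 -38.4  28. ] 0.44
```

View pics/side5.png

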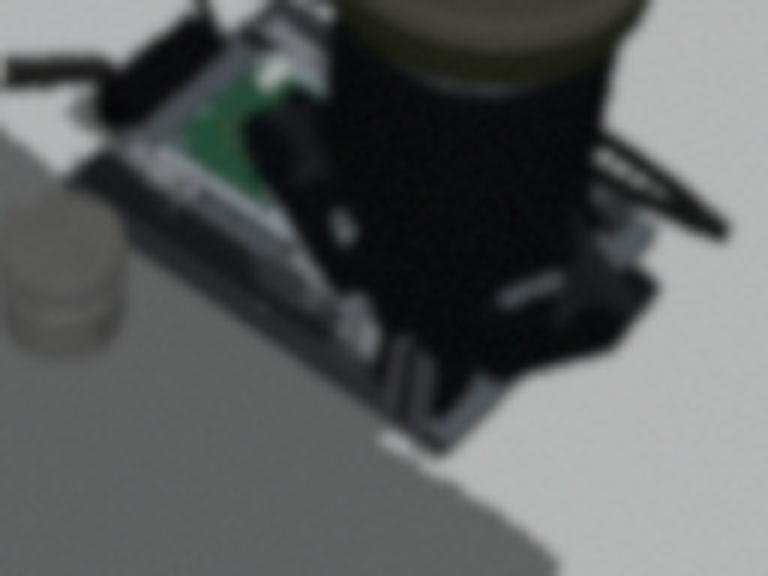

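The gripper mostly hides the pin, but the network puts it at (499,-38), right at the tool face, as planned. I'll continue the arc.

Request:
apply_moves([
  [-2.8,-1.3,0,0,0,-0.0875],
  [-2.8,-1.3,0,0,0,-0.0875],
  [-2.8,-1.3,0,0,0,-0.0875],
  [-2.8,-1.3,0,0,0,-0.0875],
  [-2.8,-1.3,0,0,0,-0.0875],
])

```text
time: 20.32
tool_pos: [494.1, -36.0, 25.3]
tcp_rot: [180.0, -0.0, 110.1]
ft_force: [-0.1, 1.1, -0.7]
finger_gap: 0.1
grip_force: 0.3
```

Request:
apply_moves([
  [-2.8,-1.3,0,0,0,-0.0875],
  [-2.8,-1.3,0,0,0,-0.0875],
  [-2.8,-1.3,0,0,0,-0.0875],
  [-2.8,-1.3,0,0,0,-0.0875],
  [-2.8,-1.3,0,0,0,-0.0875],
])

```text
time: 20.95
tool_pos: [495.4, -51.3, 25.2]
tcp_rot: [180.0, -0.0, 135.1]
ft_force: [0.7, 0.5, -0.7]
finger_gap: -0.1
grip_force: 0.3
```

Request:
apply_moves([
  [-2.8,-1.3,0,0,0,-0.0875],
  [-2.8,-1.3,0,0,0,-0.0875],
  [-2.8,-1.3,0,0,0,-0.0875],
  [-2.8,-1.3,0,0,0,-0.0875],
  [0,0,0,0,0,0],
])

```text
time: 21.58
tool_pos: [501.1, -62.3, 25.2]
tcp_rot: [-180.0, -0.0, 155.0]
ft_force: [0.1, -0.1, -0.7]
finger_gap: -0.1
grip_force: 0.0
```

Request:
apply_moves([
  [-2.8,-1.3,0,0,0,-0.0875],
  [-2.8,-1.3,0,0,0,-0.0875],
  [-2.8,-1.3,0,0,0,-0.0875],
  [0,0,0,0,0,0],
  [0,0,0,0,0,0],
])

```text
time: 22.2
tool_pos: [507.6, -68.7, 25.3]
tcp_rot: [-180.0, -0.0, 170.0]
ft_force: [0.4, -0.1, -0.8]
finger_gap: -0.3
grip_force: 0.0
```

Request:
apply_moves([
  [-0.5,0,0,0,0,0],
  [-0.5,0,0,0,0,0],
  [-0.5,0,0,0,0,0],
  [-0.5,0,0,0,0,0],
  [0,0,0,0,0,0],
])

```text
time: 22.82
tool_pos: [508.8, -69.1, 25.0]
tcp_rot: [-180.0, -0.1, 170.1]
ft_force: [-5.6, -0.3, 3.1]
finger_gap: -0.5
grip_force: 2.8
```

Request:
apply_moves([
  [-0.5,0,0,0,0,0],
  [-0.5,0,0,0,0,0],
  [0,0,0,0,0,0],
  [0,0,0,0,0,0],
  [0,0,0,0,0,0],
])

```text
time: 23.45
tool_pos: [509.0, -69.2, 24.9]
tcp_rot: [-180.0, -0.2, 170.2]
ft_force: [-9.2, 1.1, 6.2]
finger_gap: 0.0
grip_force: 4.6
```

Request:
apply_moves([
  [3,0,0,0,0,0],
  [10,0,0,0,0,0],
  [15,0,-10,0,0,0],
  [10,0,-40,0,0,0],
  [40,-20,-20,0,0,0],
])

```text
time: 24.08
tool_pos: [431.9, -75.8, 97.9]
tcp_rot: [-180.0, 0.3, 170.2]
ft_force: [0.2, -0.7, 1.9]
finger_gap: -0.3
grip_force: 0.0
```

Request:
apply_moves([
  [0,-40,-10,0,0,0],
  [0,-40,0,0,0,0],
  [0,0,0,0,0,0],
  [0,0,0,0,0,0],
  [0,0,0,0,0,0],
])

```text
time: 24.7
tool_pos: [416.6, -153.6, 105.0]
tcp_rot: [180.0, -0.0, 170.2]
ft_force: [0.8, -0.7, 0.0]
finger_gap: -0.1
grip_force: 0.0
```

Run:
```python
from h import *
s=sense();print(s['tool_pos'],s['ft_force'],s['time'])
for n in('top','side'):
    p,d,c=snap(n); u,v=[int(x) for x in proj(c,[560,-90,15])]
    q=p[v-48:v+48,u-64:u+64]
    if n=='top': A=q
    for k in ['keeper_pin','board_carrier']:
        for r in models.place_of(k,n)[:3]: print(n,k,np.round(r['xyz'],1),round(r['confidence'],2))
save(cv2.resize(np.hstack([A,q]),None,fx=3.1,fy=3.1,interpolation=cv2.INTER_CUBIC),'end.png')
```

```text
[ 416.59055407 -153.60963161  105.00588611] [ 0.80159324 -0.71315146  0.01611633] 24.7
top keeper_pin [ 614.9 -190.8    3.4] 0.66
top keeper_pin [526.9 -70.5  31.8] 0.53
top board_carrier [574.3 -91.4   8.2] 0.89
top board_carrier [427.1  70.4  -0.9] 0.62
side keeper_pin [524.4 -70.   30.4] 0.52
side board_carrier [572.9 -94.1  12.7] 0.95
side board_carrier [422.1  69.1  -2.6] 0.64
```

View pics/end.png

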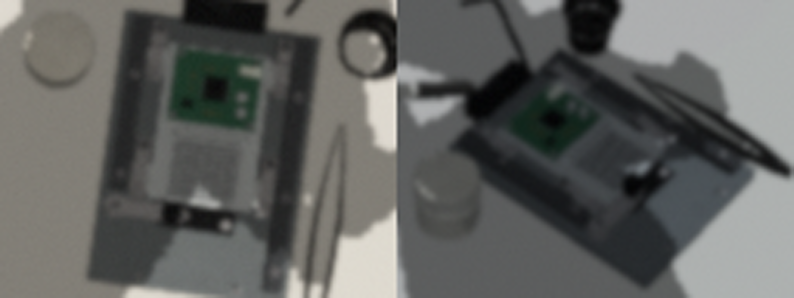

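The keeper lies across behind the carrier, with its pin at about (172,212) in the left view and (632,180) in the right. The carrier is home, the bystanders are in place and the arm is clear.

```bash
python3 -c "
from bench import job
print(job.hand_in())"
```

```text
the job is handed in; nothing more can be done
None
```

I pressed the carrier flat, pushed it home against its stops and turned the keeper to its stop behind it. I then moved the arm clear and handed the job in at about 25 s; hand-in returned no verdict.

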